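# Screen the small grinding cylinders out of a mixed charge

## Task

The grinding cylinders on the square sieve are two mixed sizes. Take the stirring rod out of the beaker, where it stands rubber blade up, lay it flat on the bench or on the balance mat and let go, then take it again by its wooden handle, blade down, and stir the cylinders with the blade until all the small ones have dropped through the plate into the pan and all the large ones are left on the plate. Touch the cylinders only with the rod, spill none, then lay the rod flat again, clear of the sieve; leave the beaker and the wash bottle standing.

Things in the scene. Friction and masses are not known exactly. Their poses are not given: they have to be found in the camera images.
- sieve: Square steel sieve on its catch pan, fixed; origin: centre of the underside, z up, x and y along its sides. 134 mm outside, 128 mm inside, rim 81 mm high; plate top at 46, 4 thick; pan floor at 6 mm. The plate has 5 by 5 square holes 17.5 mm wide, 26 mm apart, the middle one at the centre.
- rod: Stirring rod 200 mm long, 90 g; origin at mid-length, z along it toward the blade. Flat-sided wooden handle z -100 (butt) to -26 mm, 22 wide along y, 20 thick along x; steel shaft 10 thick to +54; collar 15 thick to +68; black rubber blade +64 to +100, 10 thick along x, 20 wide along y. Starts leaning 24 deg in the beaker, blade up. Lying flat: handle axis 10, origin 8 mm up.
- blade_tip (a point): Middle of the rod's blade end, 100 mm from the rod's origin along its z; axes as the rod's.
- beaker: Plain metal beaker, upright on the 5 mm thick mat under the balance (mat x 0.40 to 0.78, y -0.16 to 0.26), loose, 0.5 kg, 66 mm outside diameter, 60 mm inside, 112 mm high, floor 5 mm thick. Origin: centre of the underside, z up.
- wash_bottle: White wash bottle with bent spout, 66 mm wide, 225 mm high, loose; origin underneath, z up. Not part of the job.
- small_1: Small steel grinding cylinder, 12 mm diameter, 12 mm long, 11 g, at the start upright on the sieve plate. Origin at its centre, z along its axis.
- small_2: Small steel grinding cylinder, 12 mm diameter, 12 mm long, 11 g, at the start upright on the sieve plate. Origin at its centre, z along its axis.
- small_3: Small steel grinding cylinder, 12 mm diameter, 12 mm long, 11 g, at the start upright on the sieve plate. Origin at its centre, z along its axis.
- small_4: Small steel grinding cylinder, 12 mm diameter, 12 mm long, 11 g, at the start upright on the sieve plate. Origin at its centre, z along its axis.
- large_1: Large steel grinding cylinder, 22 mm diameter, 22 mm long, 65 g, at the start upright on the sieve plate. Origin at its centre, z along its axis.
- large_2: Large steel grinding cylinder, 22 mm diameter, 22 mm long, 65 g, at the start upright on the sieve plate. Origin at its centre, z along its axis.
- large_3: Large steel grinding cylinder, 22 mm diameter, 22 mm long, 65 g, at the start upright on the sieve plate. Origin at its centre, z along its axis.
Not all that is in view belongs to the job. There is more than one size of the wash_bottle; the job needs the larger.

How it is judged:
By the outcome, as a careful person would: the job done as asked, in the order asked, and still so for the second after the job is handed in, with the robot touching nothing.
It also fails if it takes over 72 s, if anything falls off the work surface, if the arm or the gripper's body presses on something with over 40 N, if the wrist force passes 120 N, or if a joint passes its speed limit or range.

## Robot

A 7-joint arm with a two-finger parallel gripper is mounted at the origin on a cart in front of the work surface, level with it; the furniture and walls round the work are solid. World frame = base frame: x ahead of the robot, y to its left, z up, the work surface at z = 0. Lengths are in m, angles in rad, forces in N, time in s.
With the tool pointing down it reaches from about 0.425 to 0.95 m from the base axis. Payload 4.7 kg.
Tool frame: the origin (TCP) lies on the centre line of the jaws, within the pads' length; the fingertips stand robot.nose_length ahead of it and the grasp point (between the pads) lies 8 mm behind it (robot.nose_length is the distance from the TCP to the fingertips, in m); z points along the fingers, y is the line along which they close (so a half turn about z gives the same grasp; the last joint's range is limited). The gripper opens to 85 mm and grips with 20 to 120 N. Pads are 22 mm wide; open, the fingers measure 114 mm over their backs; the gripper's body (76 mm by 85 mm) begins 54 mm behind the grasp point. The pads swing forward as they close: fully open they stand 13 mm farther back than shut.
Start: joints at [1.294, 0.469, -0.049, 1.532, 0.024, 1.141, -0.082], TCP at [0.166, -0.654, 0.242] pointing down, gripper open.
Joint ranges: [-2.59, 2.59], [-0.33, 1.99], [-1.39, 1.29], [0.1, 2.45], [-1.04, 4.18], [0.21, 1.99], [-2.66, 2.66]. Speed limits (rad/s): [2.57, 2.57, 3.14, 3.14, 3.14, 3.14, 3.14].

## Interface

Orientations are given as [roll, pitch, yaw] about the fixed x, y, z axes, in that order (R = Rz(yaw) Ry(pitch) Rx(roll)).
In Python, from plant import robot gives the robot as it stands. Calls block until the motion is done:
- robot.goto(position, orientation): joint-space move of the TCP to a pose.
- robot.move_straight(position, vel=0.15, attitude=None, contact_N=None): straight line of the TCP; attitude=None keeps the orientation; vel is the mean speed in m/s. With contact_N (N) it stops when the force on the tool has changed by that much, and returns True; else False.
- robot.move_joints(angles): joint-space move.
- robot.grip(opening, strength=None): opening from 0.0 (shut) to 1.0 (fully open); strength is the grip in N (None keeps the last); returns when the fingers have stopped.
- robot.sleep(seconds).
- robot.inverse_kinematics(position, orientation): joint angles nearest the present ones, or None.
- robot.sense(): the state.
- robot.grab_frame(name): name is "side" or "top" or "wrist"; returns a dict with "image" (400x640x3 uint8, red, green, blue), "range_z" (400x640 float32, m along the optical axis (not along the pixel's ray), 0 where there is no reading), "fx", "fy", "cx", "cy" (pixels), "dist_coeffs" ([k1, k2, p1, p2, k3] as OpenCV has them; the pictures are not rectified), "R" (3x3) and "t" (3): a world point X has camera coordinates R X + t. Camera axes: x right, y down, z forward; pixel columns grow to the right and rows downward; lengths in m; the calibration is good to about 2 mm. A picture is of the moment at which its call begins.
A pose or a line that the arm cannot do raises robot.IKError and nothing moves.
- robot.close_job(): hands the job in; it is judged then, once.
The state is a dict: "t": time; "joint_pos": joint angles; "joint_velocities": joint speeds; "effort": joint torques, N m; "tcp_pos": TCP position; "tcp_rot": TCP orientation; "wrist_force": force on the tool from outside, world axes, zero at the start; "torque": the same for the moment, N m; "opening": opening from 0.0 (shut) to 1.0 (fully open); "gripper_force": force on a finger pad.
Only numpy, scipy, OpenCV 4.12 (cv2) and the standard library are available. Lean on these libraries where they do the work, as an engineer would, in place of code of your own. Each camera call takes 0.05 s, during which the arm holds its last target. There are 200 camera calls.

## Working session

There is one attempt and no reset: what is moved stays moved. The work goes in short steps, each a Python script; the robot and the scene stay as the last script left them, time stands still between calls to the robot, and variables do not carry over. Pictures are saved under pics/ and viewed, at most 11 in all, crops included, and the job is handed in when it is done.

```bash
ls; mkdir -p pics; python3 - <<'E'
from plant import robot
import cv2,numpy as np
s=robot.sense();print({k:np.round(v,3) for k,v in s.items()},robot.nose_length)
for n in("top","side"):
    f=robot.grab_frame(n);np.savez(f"pics/{n}0.npz",**f);cv2.imwrite(f"pics/{n}0.png",f["image"][:,:,::-1])
    print(n,f["fx"],f["cx"],f["cy"],np.round(f["dist_coeffs"],3),np.round(f["R"],3).tolist(),np.round(f["t"],3),(f["range_z"]>0).mean())
E
```

```text
pics
{'t': np.float64(0.0), 'joint_pos': array([ 1.294,  0.469, -0.049,  1.534,  0.024,  1.141, -0.082]), 'joint_velocities': array([ 0.   ,  0.002, -0.   ,  0.001, -0.002,  0.   , -0.001]), 'effort': array([ 0.0000e+00, -5.1031e+01, -4.7000e-02, -2.3771e+01,  1.1000e-02,
        8.0000e-03, -0.0000e+00]), 'tcp_pos': array([ 0.165, -0.654,  0.241]), 'tcp_rot': array([-3.14 ,  0.   ,  0.248]), 'wrist_force': array([-0.374, -0.534,  0.104]), 'torque': array([-0.005,  0.029,  0.008]), 'gripper_force': np.float64(0.0), 'opening': np.float64(0.996)} 0.011
top 393.70211654217906 316.0429784391528 207.27013424292616 [-0.004  0.     0.     0.     0.   ] [[0.019, -1.0, 0.019], [-0.99, -0.022, -0.14], [0.14, -0.016, -0.99]] [0.038 0.561 1.259] 0.996140625
side 457.3621915602136 316.9418436169257 192.46595166272616 [-0.002  0.     0.     0.     0.   ] [[0.947, -0.321, 0.025], [-0.1, -0.366, -0.925], [0.306, 0.873, -0.379]] [-0.466  0.203  1.213] 0.9638828125
```

View pics/top0.png

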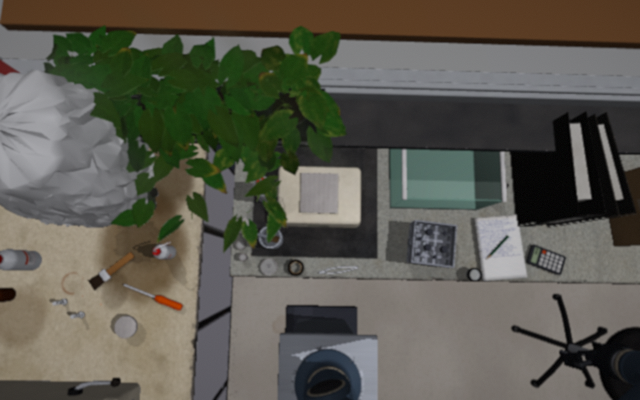

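View pics/side0.png

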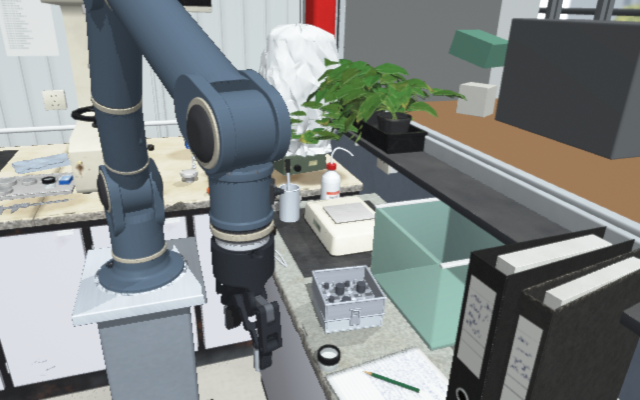

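The top view shows the sieve at about (432,244), the balance at (320,195) and the beaker at about (270,237), partly under plant leaves. The side view shows the beaker with the rod at (289,203), a wash bottle at (331,185) and the sieve at (347,297). Next I'll make enlarged crops and measure.

```bash
cat > h.py <<'E'
import numpy as np,cv2
def und(f,uv):
    K=np.array([[f["fx"],0,f["cx"]],[0,f["fy"],f["cy"]],[0,0,1.]])
    return cv2.undistortPoints(np.array(uv,float).reshape(-1,1,2),K,np.array(f["dist_coeffs"])).reshape(-1,2)
def plane(f,uv,z):
    d=np.c_[und(f,uv),np.ones(len(np.reshape(uv,(-1,2))))]@f["R"]; o=-f["R"].T@f["t"]
    return o+d*((z-o[2])/d[:,2])[:,None]
def cloud(f,u0,v0,u1,v1):
    v,u=np.mgrid[v0:v1,u0:u1]; uv=np.c_[u.ravel(),v.ravel()]
    z=f["range_z"][v0:v1,u0:u1].ravel()
    P=(np.c_[und(f,uv),np.ones(len(uv))]*z[:,None]-f["t"])@f["R"]
    P[z==0]=np.nan
    return P.reshape(v1-v0,u1-u0,3)
def tri(fs,uvs):
    A=[];b=[]
    for f,uv in zip(fs,uvs):
        d=np.r_[und(f,uv)[0],1]@f["R"];d/=np.linalg.norm(d);o=-f["R"].T@f["t"];M=np.eye(3)-np.outer(d,d);A.append(M);b.append(M@o)
    return np.linalg.solve(sum(A),sum(b))
E
python3 - <<'E'
from h import *
T=dict(np.load("pics/top0.npz"));S=dict(np.load("pics/side0.npz"))
def crop(f,u0,v0,u1,v1): return cv2.resize(f["image"][v0:v1,u0:u1,::-1],(400,300),interpolation=cv2.INTER_CUBIC)
a=np.vstack([np.hstack([crop(S,260,135,360,210+0),crop(S,300,255,400,330)]),np.hstack([crop(T,225,200,325,275),crop(T,392,206,472,266)])])
cv2.imwrite("pics/m0.png",a)
P=cloud(S,260,135,360,230)
for u in(283,286,289,292,296):print(u,[(135+i,*np.round(P[i,u-260],3)) for i in range(25,85,6)])
P=cloud(T,230,200,480,280)
print("top beaker",[(u,v,*np.round(P[v-200,u-230],3)) for v in(228,237,245) for u in(258,264,270,276,282)])
print("sieve",[(u,v,*np.round(P[v-200,u-230],3)) for v,u in((222,413),(222,455),(265,412),(265,453),(244,432))])
m=(P[...,2]>.06)&(P[...,2]<.1);m[:,:160]=0;m[:,235:]=0
q=P[m];print(q.min(0),q.max(0),m.sum())
print(cv2.minAreaRect(q[:,:2].astype(np.float32)))
E
```

```text
283 [(160, np.float64(0.545), np.float64(0.593), np.float64(0.07)), (166, np.float64(0.546), np.float64(0.598), np.float64(0.042)), (172, np.float64(0.544), np.float64(0.589), np.float64(0.019)), (178, np.float64(0.54), np.float64(0.576), np.float64(-0.002)), (184, np.float64(0.446), np.float64(0.218), np.float64(0.115)), (190, np.float64(0.213), np.float64(-0.669), np.float64(0.464)), (196, np.float64(0.434), np.float64(0.173), np.float64(0.092)), (202, np.float64(0.433), np.float64(0.168), np.float64(0.074)), (208, np.float64(0.433), np.float64(0.17), np.float64(0.051)), (214, np.float64(0.433), np.float64(0.168), np.float64(0.031))]
286 [(160, np.float64(0.464), np.float64(0.245), np.float64(0.188)), (166, np.float64(0.462), np.float64(0.239), np.float64(0.169)), (172, np.float64(0.46), np.float64(0.231), np.float64(0.151)), (178, np.float64(0.458), np.float64(0.226), np.float64(0.132)), (184, np.float64(0.456), np.float64(0.218), np.float64(0.114)), (190, np.float64(0.458), np.float64(0.224), np.float64(0.091)), (196, np.float64(0.441), np.float64(0.161), np.float64(0.096)), (202
[... 2997 characters left out ...]
.float64(0.012)), (276, 245, np.float64(0.431), np.float64(0.17), np.float64(0.119)), (282, 245, np.float64(0.436), np.float64(0.16), np.float64(0.004))]
sieve [(413, 222, np.float64(0.517), np.float64(-0.267), np.float64(0.054)), (455, 222, np.float64(0.526), np.float64(-0.426), np.float64(-0.001)), (412, 265, np.float64(0.378), np.float64(-0.277), np.float64(-0.003)), (453, 265, np.float64(0.381), np.float64(-0.384), np.float64(0.082)), (432, 244, np.float64(0.449), np.float64(-0.344), np.float64(0.004))]
[ 0.37411126 -0.43161048  0.06009315] [ 0.58691509 -0.198611    0.09969415] 682
((0.4784945845603943, -0.30767959356307983), (0.23264379799365997, 0.19897127151489258), 85.39678955078125)
```

View pics/m0.png

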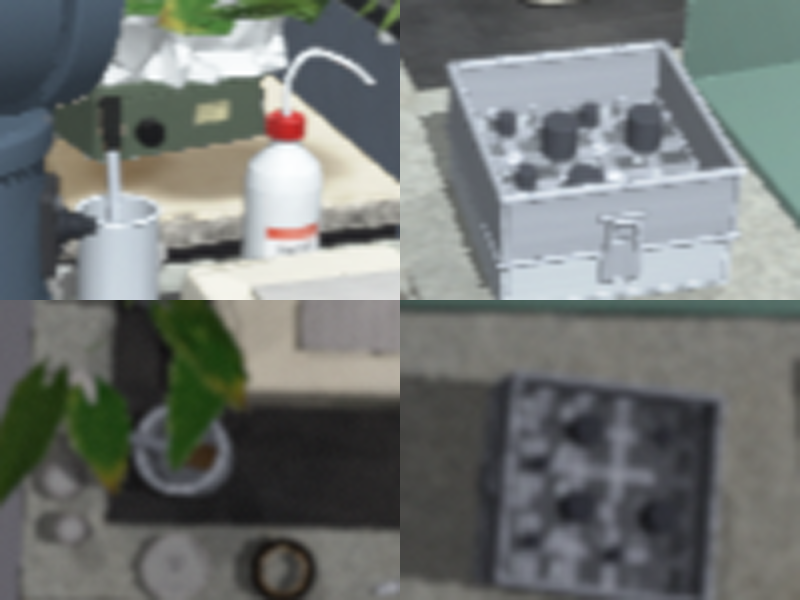

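The crops show the following:
- **Beaker:** at side (289,203), with the rod leaning to +y, blade at (288,165). A leaf hangs over it at z≈0.29.
- **Wash bottles:** the red-cap bottle at side (331,185) and others further off; none is needed.
- **Sieve:** 3 large and 4 small dark cylinders. In the lower-right top crop the large ones look to be at about (575,430), (573,508) and (657,515), the small ones at about (535,462), (530,540), (610,550) and one more.

I'll check reachability and look with the wrist camera on the way.

```bash
cat >> h.py <<'E'
from scipy.spatial.transform import Rotation as Rn
def ori(z,x):   # tool z along z, tool x nearest to x
    z=np.array(z,float);z/=np.linalg.norm(z);x=np.array(x,float);x-=z*(x@z);x/=np.linalg.norm(x)
    return Rn.from_matrix(np.c_[x,np.cross(z,x),z]).as_euler("xyz")
E
python3 - <<'E'
from h import *
from plant import robot
ik=robot.inverse_kinematics
f=robot.grab_frame("wrist");s=robot.sense()
Rt=Rn.from_euler("xyz",s["tcp_rot"]).as_matrix();c=-f["R"].T@f["t"]
print("cam in tool",np.round(Rt.T@(c-s["tcp_pos"]),3),np.round(f["R"]@Rt,2).tolist(),f["fx"])
r=np.array([.1,.39,.915]);P=[.468,.222,.14]
for az in range(-60,121,20):
    # z perp to r with horizontal azimuth az
    h=np.array([np.cos(np.radians(az)),np.sin(np.radians(az)),0]);z=h-r*(h@r)
    out=[]
    for sg in(1,-1):
        q=ik(P,ori(z,sg*r));out.append(None if q is None else np.round(q,2))
    print("grasp",az,out)
for px,py in((.455,-.335),(.41,-.29),(.5,-.38),(.5,-.29),(.41,-.38)):
  for az in(-80,-60,-40,-20,0):
    row=[]
    for dn in(0,20,40):
      for sg in(1,-1):
        a=np.radians(az);d=np.radians(dn);z=[np.cos(a)*np.cos(d),np.sin(a)*np.cos(d),-np.sin(d)]
        q=ik([px,py,.22],ori(z,[0,0,sg]));row.append(0 if q is None else 1)
    print("stir",px,py,az,row)
E
```

```text
cam in tool [ 0.081  0.    -0.131] [[-0.0, 1.0, 0.0], [-0.95, 0.0, -0.31], [-0.31, -0.0, 0.95]] 336.1761271654116
grasp -60 [array([-1.02,  1.04, -0.05,  1.96,  1.18,  1.95,  2.01]), array([-1.02,  1.04, -0.05,  1.96,  1.18,  1.95, -1.13])]
grasp -40 [array([-0.93,  0.97, -0.24,  2.17,  1.44,  1.93,  1.95]), array([-0.93,  0.97, -0.24,  2.17,  1.44,  1.93, -1.19])]
grasp -20 [array([-0.77,  0.92, -0.43,  2.37,  1.74,  1.96,  1.94]), array([-0.77,  0.92, -0.43,  2.37,  1.74,  1.96, -1.2 ])]
grasp 0 [None, None]
grasp 20 [None, None]
grasp 40 [None, None]
grasp 60 [None, None]
grasp 80 [array([ 0.89,  0.97, -1.18,  2.25, -1.  ,  0.34,  0.8 ]), array([ 0.89,  0.96, -1.17,  2.25, -1.02,  0.34, -2.33])]
grasp 100 [array([ 0.64,  0.87, -0.86,  2.01, -0.75,  0.89,  0.57]), array([ 0.33,  0.71, -0.43,  2.03, -1.03,  1.12, -2.32])]
grasp 120 [array([ 0.56,  1.03, -0.91,  1.78, -0.44,  1.21,  0.31]), array([ 0.07,  0.8 , -0.16,  1.81, -0.89,  1.51, -2.39])]
stir 0.455 -0.335 -80 [1, 1, 1, 1, 1, 1]
stir 0.455 -0.335 -60 [0, 0, 0, 0, 1, 1]
stir 0.455 -0.335 -40 [0, 0, 0, 0, 1, 1]
stir 0.455 -0.3
[... 256 characters left out ...]
]
stir 0.5 -0.38 -80 [1, 1, 1, 1, 1, 1]
stir 0.5 -0.38 -60 [1, 1, 1, 1, 1, 1]
stir 0.5 -0.38 -40 [0, 0, 1, 1, 1, 1]
stir 0.5 -0.38 -20 [1, 1, 1, 1, 1, 1]
stir 0.5 -0.38 0 [1, 1, 1, 1, 1, 0]
stir 0.5 -0.29 -80 [1, 1, 1, 1, 1, 1]
stir 0.5 -0.29 -60 [0, 1, 1, 1, 1, 1]
stir 0.5 -0.29 -40 [0, 0, 0, 0, 1, 1]
stir 0.5 -0.29 -20 [0, 0, 0, 0, 1, 1]
stir 0.5 -0.29 0 [0, 0, 1, 1, 0, 0]
stir 0.41 -0.38 -80 [1, 1, 1, 1, 1, 1]
stir 0.41 -0.38 -60 [0, 0, 0, 0, 1, 1]
stir 0.41 -0.38 -40 [0, 0, 0, 0, 1, 1]
stir 0.41 -0.38 -20 [0, 0, 0, 0, 1, 1]
stir 0.41 -0.38 0 [0, 0, 0, 0, 1, 0]<sys>:0: UserWarning: Gimbal lock detected. Setting third angle to zero since it is not possible to uniquely determine all angles.
```

```bash
python3 - <<'E'
from h import *
from plant import robot
T=dict(np.load("pics/top0.npz"));P=cloud(T,200,120,340,270).reshape(-1,3)
m=(P[:,0]>.38)&(P[:,0]<.56)&(P[:,1]>0)&(P[:,1]<.36)&(P[:,2]>.2)
for x in np.arange(.38,.56,.03):
    print(round(x,2),[ (round(y,2),None if not len(q) else (round(q[:,2].min(),2),round(q[:,2].max(),2))) for y in np.arange(0,.36,.03) for q in [P[m&(abs(P[:,0]-x-.015)<.015)&(abs(P[:,1]-y-.015)<.015)]]])
robot.goto([.475,-.335,.24],[np.pi,0,0])
f=robot.grab_frame("wrist");np.savez("pics/w1.npz",**f)
print(robot.sense()["t"])
cv2.imwrite("pics/w1.png",cv2.resize(f["image"][:,:,::-1],(800,500),interpolation=cv2.INTER_CUBIC))
E
```

```text
0.38 [(np.float64(0.0), None), (np.float64(0.03), None), (np.float64(0.06), None), (np.float64(0.09), None), (np.float64(0.12), None), (np.float64(0.15), None), (np.float64(0.18), None), (np.float64(0.21), None), (np.float64(0.24), None), (np.float64(0.27), (np.float64(0.28), np.float64(0.29))), (np.float64(0.3), None), (np.float64(0.33), None)]
0.41 [(np.float64(0.0), None), (np.float64(0.03), None), (np.float64(0.06), None), (np.float64(0.09), None), (np.float64(0.12), None), (np.float64(0.15), (np.float64(0.28), np.float64(0.29))), (np.float64(0.18), (np.float64(0.28), np.float64(0.29))), (np.float64(0.21), (np.float64(0.28), np.float64(0.29))), (np.float64(0.24), (np.float64(0.29), np.float64(0.3))), (np.float64(0.27), (np.float64(0.28), np.float64(0.29))), (np.float64(0.3), None), (np.float64(0.33), None)]
0.44 [(np.float64(0.0), None), (np.float64(0.03), None), (np.float64(0.06), None), (np.float64(0.09), None), (np.float64(0.12), (np.float64(0.29), np.float64(0.29))), (np.float64(0.15), (np.float64(0.28), np.float64(0.3))), (np.float64(0.18), (np.float64(0.28), np.float64(0.29
[... 1399 characters left out ...]
np.float64(0.27), np.float64(0.29))), (np.float64(0.15), (np.float64(0.28), np.float64(0.29))), (np.float64(0.18), (np.float64(0.26), np.float64(0.3))), (np.float64(0.21), (np.float64(0.26), np.float64(0.29))), (np.float64(0.24), (np.float64(0.28), np.float64(0.28))), (np.float64(0.27), None), (np.float64(0.3), None), (np.float64(0.33), (np.float64(0.28), np.float64(0.29)))]
0.56 [(np.float64(0.0), None), (np.float64(0.03), None), (np.float64(0.06), None), (np.float64(0.09), None), (np.float64(0.12), None), (np.float64(0.15), None), (np.float64(0.18), None), (np.float64(0.21), None), (np.float64(0.24), None), (np.float64(0.27), None), (np.float64(0.3), None), (np.float64(0.33), None)]
1.8333
```

View pics/w1.png

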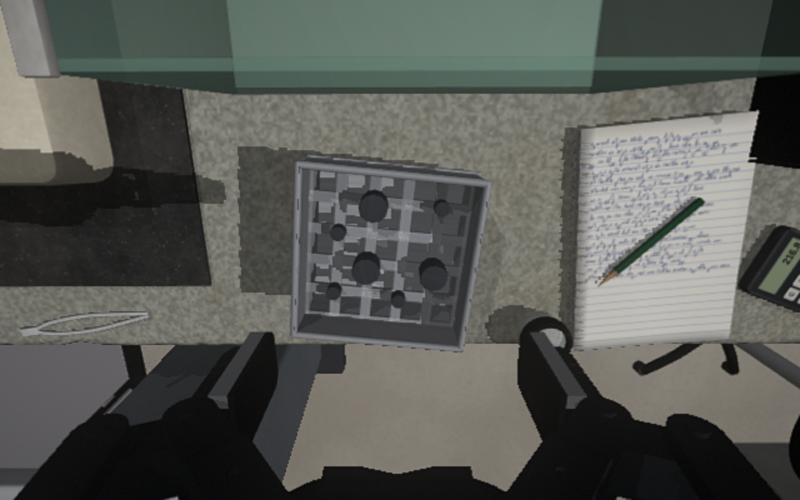

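The wrist view (800x500 scale) shows:
- **Sieve:** rim corners at about (298,160), (490,180), (464,350) and (291,340).
- **Large cylinders:** (373,206), (366,268) and (433,274).
- **Small cylinders:** (338,232), (442,208), (334,291) and (398,299).

A canopy of leaves hangs at z≈0.28 over the beaker, so the rod has to come out leaning toward the robot.

```bash
python3 - <<'E'
from h import *
from scipy.optimize import least_squares
W=dict(np.load("pics/w1.npz"));S=dict(np.load("pics/side0.npz"));T=dict(np.load("pics/top0.npz"))
# sieve: refine rim corners from depth mask
P=cloud(W,200,90,420,300);m=((P[...,2]>.073)&(P[...,2]<.09)).astype(np.uint8)
n,l,st,_=cv2.connectedComponentsWithStats(m,connectivity=8);k=1+st[1:,4].argmax();m=l==k
q=P[m];rc=cv2.minAreaRect(q[:,:2].astype(np.float32));print("rim z",np.median(q[:,2]),rc)
c=np.array([[298,160],[490,180],[464,350],[291,340]])/1.25
C=plane(W,c,.081);print("corners",C[:,:2].round(4).tolist(),"ctr",C.mean(0))
L=plane(W,np.array([[373,206],[366,268],[433,274]])/1.25,.068);Sm=plane(W,np.array([[338,232],[442,208],[334,291],[398,299]])/1.25,.058)
for u,v in((373,206),(338,232),(442,208)):print("z",P[int(v/1.25)-90,int(u/1.25)-200])
print(L.round(4).tolist(),Sm.round(4).tolist())
# beaker fit, side cloud
P=cloud(S,255,130,345,225).reshape(-1,3)
b=P[(P[:,2]>.02)&(P[:,2]<.105)&(P[:,0]>.42)&(P[:,0]<.50)&(P[:,1]>.14)&(P[:,1]<.19)]
r=least_squares(lambda c:np.hypot(b[:,0]-c[0],b[:,1]-c[1])-.033,[.456,.187],loss="soft_l1",f_scale=.003);print("beaker",r.x,len(b))
Pt=cloud(T,250,225,300,260).reshape(-1,3);g=Pt[(Pt[:,2]>.105)&(Pt[:,2]<.125)];print("top rim",g.mean(0),g.min(0),g.max(0),len(g))
a=P[(P[:,2]>.125)&(P[:,2]<.21)&(P[:,0]>.44)&(P[:,0]<.5)&(P[:,1]>.19)&(P[:,1]<.27)]
cam=-S["R"].T@S["t"]
for lo,hi in((.125,.15),(.17,.21)):
    s=a[(a[:,2]>lo)&(a[:,2]<hi)];print("rod surf",s.mean(0),s.std(0),len(s),"max",s.max(0))
s=a;mu=s.mean(0);d=np.linalg.svd(s-mu)[2][0];print("dir",d*np.sign(d[2]),"tilt",np.degrees(np.arccos(abs(d[2]))))
v=(mu-cam)/np.linalg.norm(mu-cam);print("view",v)
# bottle
P=cloud(S,318,150,350,205);print("bottle",[P[i,13].round(3).tolist() for i in(5,15,30,45)])
Pb=cloud(T,280,165,362,230).reshape(-1,3);g=Pb[(Pb[:,2]>.04)&(Pb[:,2]<.2)&(Pb[:,1]<.12)];print("balance",np.percentile(g,[1,99],axis=0).round(3).tolist())
E
```

```text
rim z 0.07981444348506579 ((0.45027071237564087, -0.3278414011001587), (0.13780808448791504, 0.13766060769557953), 84.0794677734375)
corners [[0.5255, -0.2699], [0.5117, -0.4011], [0.3781, -0.3896], [0.3873, -0.2539]] ctr [ 0.45064086 -0.3286277   0.081     ]
z [ 0.49146612 -0.31901657  0.06727154]
z [ 0.4686915  -0.29086173  0.05695099]
z [ 0.48749076 -0.37057739  0.05813801]
[[0.4909, -0.3194, 0.068], [0.4424, -0.3131, 0.068], [0.4373, -0.3648, 0.068]] [[0.4684, -0.2914, 0.058], [0.4871, -0.3712, 0.058], [0.4188, -0.2858, 0.058], [0.4116, -0.3377, 0.058]]
beaker [0.45763141 0.19052952] 465
top rim [0.45090795 0.19343499 0.11609663] [0.42383902 0.1557054  0.10502226] [0.48509799 0.22368387 0.12340594] 87
rod surf [0.46147704 0.22013142 0.13699487] [0.00258559 0.00482903 0.00708091] 25 max [0.46646223 0.23129659 0.14938622]
rod surf [0.46372128 0.23949735 0.18132472] [0.00568698 0.00432865 0.00679873] 46 max [0.47351221 0.25049821 0.19343844]
dir [0.04878654 0.4071796  0.91204422] tilt 24.210606661595627
view [ 0.24867749  0.91070925 -0.3298002 ]
bottle [[0.61, 0.217, 0.202], [0.606, 0.203, 0.172], [0.605, 0.195, 0.122], [0.604, 0.186, 0.072]]
balance [[0.502, -0.092, 0.053], [0.689, 0.117, 0.082]]
```

```bash
cat >> h.py <<'E'
def pose(Pg,d,h,ca,sg,k=.004):
    """tool pose gripping rod (unit dir d) at Pg; h=preferred tool z; ca=cos(angle tool z, d); sg: d along sg*tool x. k: axis beyond TCP"""
    d=np.array(d,float);d/=np.linalg.norm(d);h=np.array(h,float);sa=np.sqrt(1-ca*ca)
    p=h-d*(h@d);p/=np.linalg.norm(p);z=ca*d+sa*p;x=sg*(d-ca*z)/sa
    return np.array(Pg)-k*z,Rn.from_matrix(np.c_[x,np.cross(z,x),z]).as_euler("xyz")
def az(a,dn=0):
    a,dn=np.radians([a,dn]);return np.array([np.cos(a)*np.cos(dn),np.sin(a)*np.cos(dn),-np.sin(dn)])
D0=np.array([.049,.407,.912]);PG=np.array([.4632,.2292,.145]);SG=.143
E
cat > plan.py <<'E'
from h import *
from plant import robot
ik=lambda p:robot.inverse_kinematics(*p)
L=lambda a:np.array([-np.sin(np.radians(a)),0,np.cos(np.radians(a))]) # lean to -x
fm=lambda q:"None" if q is None else " ".join("%5.2f"%v for v in q)
ca=-.1045
for a in(90,105,120):
  for sg in(1,-1):
    h=az(a);print(a,sg)
    G=pose(PG,D0,h,ca,sg);z=Rn.from_euler("xyz",G[1]).as_matrix()[:,2]
    print(" pre",fm(ik((G[0]-.08*z,G[1]))));print(" G  ",fm(ik(G)))
    for n,(B,d) in dict(A=([.456,.19,.035],L(0)),B=([.466,.19,.045],L(22)),C=([.43,.18,.14],L(30)),D=([.45,.1,.17],L(60))).items():
        print(" "+n,fm(ik(pose(np.array(B)+SG*d,d,h,ca,sg))))
for n,o,d in(("bench-x",[.47,-.2,.012],[-1,0,0]),("bench+x",[.47,-.2,.012],[1,0,0]),("mat+y",[.445,-.03,.017],[0,1,0]),("mat-y",[.445,-.03,.017],[0,-1,0])):
  d=np.array(d,float)
  for sg in(1,-1):
    print(n,sg,"lay",fm(ik(pose(np.array(o)+.043*d,d,[0,0,-1],ca,sg))),"| regrasp",[fm(ik(pose(np.array(o)-.075*d,d,[0,0,-1],c,sg))) for c in(.34,)])
E
python3 plan.py
```

```text
90 1
 pre  0.74  0.59 -0.78  2.12 -0.88  0.89  0.68
 G    0.69  0.73 -0.93  2.15 -0.89  0.64  0.66
 A  0.93  1.04 -1.05  2.16 -0.94  0.78  0.94
 B  1.06  1.14 -1.18  2.28 -0.88  0.61  1.30
 C None
 D  1.40  0.94 -1.20  2.40 -0.85  0.89  1.94
90 -1
 pre  0.61  0.53 -0.61  2.12 -0.97  0.96 -2.38
 G    0.60  0.67 -0.80  2.16 -1.01  0.71 -2.38
 A  0.90  0.99 -0.99  2.16 -1.00  0.83 -2.15
 B  1.05  1.14 -1.18  2.28 -0.88  0.62 -1.84
 C None
 D  1.27  0.78 -1.00  2.41 -0.99  1.05 -1.03
105 1
 pre  0.63  0.73 -0.78  1.89 -0.60  1.13  0.46
 G    0.55  0.78 -0.80  1.97 -0.66  0.96  0.50
 A  0.71  0.93 -0.82  2.00 -0.85  1.13  0.89
 B  0.85  0.91 -0.96  2.15 -0.82  0.94  1.25
 C  0.88  0.57 -0.88  2.27 -1.03  1.15  1.45
 D  1.36  0.80 -1.18  2.36 -0.81  0.96  1.88
105 -1
 pre  0.21  0.60 -0.18  1.91 -0.89  1.34 -2.40
 G    0.16  0.63 -0.26  1.99 -0.97  1.18 -2.36
 A  0.57  0.85 -0.62  2.01 -0.97  1.25 -2.13
 B  0.87  0.93 -0.99  2.14 -0.79  0.92 -1.93
 C  0.89  0.57 -0.88  2.27 -1.03  1.15 -1.69
 D  1.24  0.67 -0.99  2.37 -0.93  1.09 -1.11
120 1
 pre  0.50  0.86 -0.75  1.67 -0.46  1.39  0.36
 
[... 698 characters left out ...]
5 -0.19  1.69  0.23  1.07 -1.51']
bench+x 1 lay  0.41  0.61 -0.18  1.93  0.19  0.72 -1.46 | regrasp [' 1.29  0.64 -0.98  2.41  1.56  0.36 -2.57']
bench+x -1 lay  0.96  0.84 -0.97  1.90  0.84  1.00  1.14 | regrasp [' 1.29  0.64 -0.98  2.41  1.56  0.36  0.57']
mat+y 1 lay  0.22  0.51 -0.50  2.22  0.63  0.59 -0.78 | regrasp [' 0.78  0.60 -0.55  2.12 -0.06  0.60  0.35']
mat+y -1 lay -0.83  0.60  0.82  2.27 -0.67  0.54 -2.65 | regrasp [' 0.45  0.53 -0.12  2.14 -0.46  0.64 -2.41']
mat-y 1 lay -0.00  0.47  0.17  2.23 -0.39  0.50 -2.64 | regrasp ['-1.24  0.93  1.19  2.24 -0.82  0.72 -2.65']
mat-y -1 lay  0.54  0.52 -0.49  2.20  0.27  0.51 -0.14 | regrasp ['-0.02  0.56 -0.48  2.18  0.82  0.82 -1.13']
```

```bash
cat > go1.py <<'E'
from h import *
from plant import robot
ca,sg=-.26,-1
L=lambda a:np.array([-np.sin(np.radians(a)),0,np.cos(np.radians(a))])
fm=lambda q:"None" if q is None else " ".join("%5.2f"%v for v in q)
ik=lambda p:robot.inverse_kinematics(*p)
ST=dict(A=([.456,.19,.045],L(0)),B=([.466,.19,.055],L(20)),C=([.43,.18,.13],L(28)),D=([.43,.1,.17],L(60)))
best=None
for a in(100,110,120):
    h=az(a);G=pose(PG,D0,h,ca,sg,.005);z=Rn.from_euler("xyz",G[1]).as_matrix()[:,2];pre=(G[0]-.085*z,G[1])
    Q=[ik(pre),ik(G)]+[ik(pose(np.array(B)+SG*d,d,h,ca,sg,.005)) for B,d in ST.values()]
    print(a,*map(fm,Q),sep="\n ")
E
python3 go1.py; python3 - <<'E'
from h import *
from plant import robot
h=az(110);G=pose(PG,D0,h,-.26,-1,.005);z=Rn.from_euler("xyz",G[1]).as_matrix()[:,2];pre=(G[0]-.085*z,G[1]);print(pre,z)
robot.grip(.5,60)
q=robot.inverse_kinematics(*pre)
robot.goto([.44,-.1,.27],[np.pi,0,-.9])
robot.goto(*pre);s=robot.sense();print(s["t"],s["tcp_pos"],s["wrist_force"],s["joint_pos"])
for n in("wrist","side"):
    f=robot.grab_frame(n);np.savez(f"pics/{n}2.npz",**f);cv2.imwrite(f"pics/{n}2.png",f["image"][:,:,::-1])
a=np.hstack([cv2.imread("pics/wrist2.png"),cv2.imread("pics/side2.png")[100:300,220:380].repeat(2,0).repeat(2,1)])
cv2.imwrite("pics/m2.png",cv2.resize(a,(800,333)))
E
```

```text
100
  0.20  0.47 -0.20  1.97 -0.85  1.20 -2.51
  0.15  0.53 -0.29  2.04 -0.93  1.02 -2.47
  0.58  0.71 -0.62  2.07 -1.01  1.14 -2.18
  0.79  0.70 -0.85  2.22 -1.02  0.92 -1.83
  1.11  0.61 -1.17  2.32 -0.99  0.89 -1.83
 None
110
  0.14  0.56 -0.19  1.82 -0.74  1.36 -2.54
  0.10  0.60 -0.27  1.92 -0.79  1.18 -2.52
  0.27  0.67 -0.26  1.98 -1.00  1.41 -2.10
  0.71  0.69 -0.80  2.12 -0.86  1.02 -1.94
  0.94  0.50 -0.99  2.24 -0.92  1.06 -1.86
 None
120
  0.09  0.66 -0.18  1.68 -0.65  1.51 -2.56
  0.06  0.67 -0.25  1.81 -0.69  1.34 -2.54
  0.20  0.71 -0.24  1.88 -0.89  1.52 -2.13
  0.29  0.57 -0.32  2.05 -0.91  1.30 -1.82
  0.35  0.34 -0.32  2.18 -0.96  1.33 -1.74
 None
(array([0.49795594, 0.16488261, 0.19749093]), array([ 2.81268978,  0.90680372, -1.48431075])) [-0.3861771   0.7146377  -0.58323255]
4.5667 [0.49829018 0.1639211  0.1975631 ] [0.02523499 0.20766597 0.02391399] [ 0.20556677  0.57105194 -0.26962273  1.8169956  -0.7065329   1.33534629
 -2.57399411]
```

View pics/m2.png

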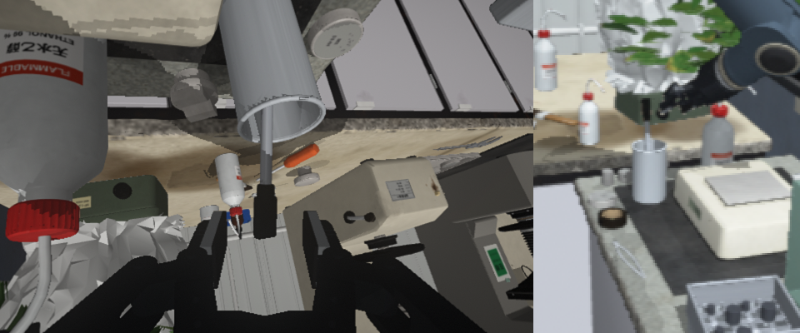

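The wrist view shows the rod rising between the open fingers (collar about (264,190), blade end about (265,236)). The side view agrees. The wash bottle clears the gripper on the left. I'll check the projection of my rod axis numerically, then grasp.

```bash
cat > go2.py <<'E'
from h import *
from plant import robot
W=dict(np.load("pics/wrist2.npz"))
K=np.array([[W["fx"],0,W["cx"]],[0,W["fy"],W["cy"]],[0,0,1.]])
X=np.array([PG+(s-SG)*D0 for s in(.12,.154,.2)])
uv=cv2.projectPoints(X,cv2.Rodrigues(W["R"])[0],W["t"],K,W["dist_coeffs"])[0].reshape(-1,2)
print("proj",uv.round(1).tolist(),"seen collar~(317,228) tip~(318,283)")
hsv=W["image"].astype(int);
for v in(215,260):
    row=hsv[v,290:345].sum(1);print(v,row.tolist())
E
python3 go2.py
```

```text
proj [[318.4, 179.7], [318.3, 227.9], [318.3, 291.9]] seen collar~(317,228) tip~(318,283)
215 [264, 257, 254, 259, 256, 257, 256, 257, 261, 266, 274, 279, 283, 292, 293, 302, 299, 279, 294, 364, 449, 453, 263, 233, 241, 232, 249, 251, 264, 258, 237, 229, 226, 217, 205, 212, 305, 405, 421, 427, 439, 446, 456, 464, 470, 473, 473, 471, 474, 472, 470, 472, 470, 469, 463]
260 [96, 129, 199, 200, 202, 200, 205, 202, 201, 207, 288, 457, 468, 435, 205, 85, 80, 80, 81, 82, 79, 79, 79, 77, 84, 82, 80, 79, 81, 77, 81, 79, 78, 77, 75, 76, 75, 78, 77, 77, 69, 77, 189, 414, 419, 401, 423, 425, 424, 415, 341, 278, 276, 276, 275]
```

Measured and projected positions agree within 1 px. Grasping and withdrawing.

```bash
cat > go3.py <<'E'
from h import *
from plant import robot
L=lambda a:np.array([-np.sin(np.radians(a)),0,np.cos(np.radians(a))])
ca,sg=-.26,-1
def rep(n):
    s=robot.sense();print(n,round(float(s["t"]),2),s["tcp_pos"].round(3),"F",np.round(s["wrist_force"],1),"op",round(float(s["opening"]),3),"g",round(float(s["gripper_force"]),1),"q",s["joint_pos"].round(2))
G=pose(PG,D0,az(110),ca,sg,.005)
print(robot.move_straight(G[0],vel=.1,attitude=G[1],contact_N=8));rep("G")
robot.grip(0.,90);rep("grip")
robot.move_straight(G[0]+[0,0,.012],vel=.08);rep("lift")
for n,(B,d),a in(("A",([.457,.19,.04],L(0)),112),("B",([.466,.19,.055],L(19)),116),("C",([.43,.185,.125],L(27)),118)):
    p=pose(np.array(B)+SG*d,d,az(a),ca,sg,.005)
    try: robot.move_straight(p[0],vel=.1,attitude=p[1])
    except robot.IKError as e: print(n,"IK",e);break
    rep(n)
for n in("wrist","side"):
    f=robot.grab_frame(n);np.savez(f"pics/{n}3.npz",**f);cv2.imwrite(f"pics/{n}3.png",f["image"][:,:,::-1])
a=np.hstack([cv2.imread("pics/wrist3.png"),cv2.imread("pics/side3.png")[60:260,220:380].repeat(2,0).repeat(2,1)])
cv2.imwrite("pics/m3.png",cv2.resize(a,(800,333)))
E
python3 go3.py
```

```text
False
G 5.67 [0.466 0.225 0.148] F [0.4 0.1 0. ] op 0.5 g 0.0 q [ 0.14  0.61 -0.31  1.92 -0.77  1.17 -2.54]
grip 6.1 [0.465 0.225 0.148] F [-0.2 -1.   2. ] op 0.07 g 88.2 q [ 0.14  0.61 -0.31  1.92 -0.77  1.17 -2.54]
lift 6.4 [0.466 0.226 0.161] F [ 0.3 -0.4 -0.3] op 0.068 g 88.2 q [ 0.14  0.59 -0.31  1.92 -0.77  1.18 -2.55]
A 7.03 [0.459 0.186 0.184] F [-0.   0.1  0.2] op 0.074 g 88.3 q [ 0.37  0.71 -0.41  1.95 -0.92  1.36 -2.16]
B 7.56 [0.421 0.186 0.193] F [ 0.2 -0.3 -0.7] op 0.076 g 88.3 q [ 0.42  0.59 -0.46  2.07 -0.92  1.23 -1.87]
C 8.54 [0.367 0.181 0.254] F [ 0.3  0.5 -0.1] op 0.073 g 88.4 q [ 0.51  0.38 -0.51  2.18 -0.95  1.27 -1.79]
```

View pics/m3.png

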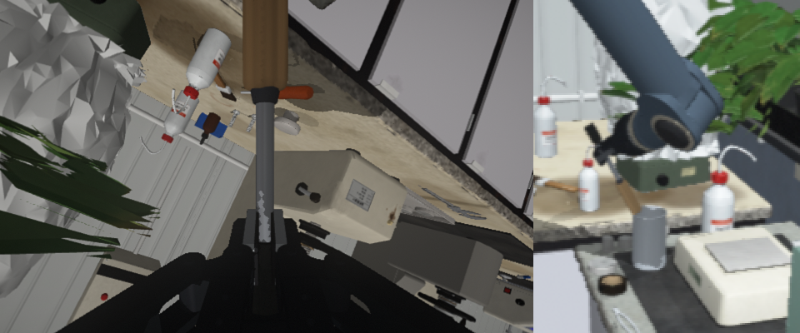

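The view shows the rod free of the beaker (handle at the top of the wrist view, gripped at the shaft). The beaker is still upright in the side crop. Next I'll plan the laying pose and the re-grasp and stir chain.

```bash
cat > plan2.py <<'E'
from h import *
from plant import robot
ik=lambda p:robot.inverse_kinematics(*p)
fm=lambda q:"None" if q is None else " ".join("%5.2f"%v for v in q)
for da in(-90,-75,-60):
  d=az(da);o=np.array([.445,-.05,.0135])
  print(da,"pre",fm(ik(pose(o+.043*d+[0,0,.08],d,[0,0,-1],-.26,-1,.005))),"lay",fm(ik(pose(o+.043*d,d,[0,0,-1],-.26,-1,.005))))
  for sg in(1,-1):
    print("  regrasp",sg,fm(ik(pose(o-.07*d,d,[0,0,-1],.34,sg,.005))),"up",fm(ik(pose(o-.07*d+[0,0,.15],d,[0,0,-1],.34,sg,.005))))
c=np.array([.4504,-.328])
for a in(-90,-75,-60):
  for sg in(1,-1):
    print("stir",a,sg)
    for dx,dy in((0,0),(.05,.05),(-.05,-.05),(.05,-.05),(-.05,.05)):
      print("   ",fm(ik(pose([c[0]+dx,c[1]+dy,.217],[0,0,-1],az(a),.34,sg,.005))))
E
python3 plan2.py
```

```text
-90 pre  0.93  0.49 -0.81  2.10  0.13  0.74  0.08 lay  0.85  0.63 -0.73  2.15  0.27  0.58 -0.01
  regrasp 1  0.51  0.89 -1.18  2.17  1.19  1.27  1.74 up  0.57  0.49 -1.17  2.08  0.79  1.23  2.13
  regrasp -1  0.11  0.58 -0.59  2.19  0.90  0.85 -1.16 up  0.34  0.35 -0.83  2.09  0.64  1.09 -0.86
-75 pre  0.94  0.55 -0.88  2.04  0.23  0.84  0.21 lay  0.86  0.68 -0.79  2.08  0.36  0.69  0.13
  regrasp 1 -1.19  0.80  1.10  2.35 -0.82  0.48 -2.38 up  0.60  0.39 -1.17  2.17  0.79  1.09  2.37
  regrasp -1  0.14  0.55 -0.64  2.28  1.05  0.79 -1.08 up  0.43  0.29 -0.93  2.17  0.69  1.00 -0.67
-60 pre  0.93  0.63 -0.96  1.98  0.35  0.95  0.34 lay  0.86  0.74 -0.87  2.02  0.47  0.81  0.27
  regrasp 1 -1.09  0.62  0.90  2.44 -0.62  0.24 -2.32 up  0.75  0.34 -1.29  2.25  0.84  0.99  2.59
  regrasp -1  0.20  0.53 -0.69  2.38  1.22  0.73 -0.99 up  0.57  0.23 -1.04  2.26  0.73  0.89 -0.44
stir -90 1
     0.61  0.57 -0.75  2.19  1.54  1.62 -1.08
     0.51  0.64 -0.78  2.09  1.49  1.72 -1.07
     0.72  0.51 -0.71  2.28  1.63  1.52 -1.09
     0.67  0.63 -0.72  2.07  1.64  1.59 -0.98
     0.53  0.52 -0.7
[... 200 characters left out ...]
.10  1.49  1.24  2.14
     0.80  0.74 -1.18  2.29  1.51  1.96  1.94
stir -75 1
     0.66  0.49 -0.75  2.35  1.76  1.45 -1.08
     0.55  0.55 -0.78  2.25  1.68  1.55 -1.05
     0.79  0.43 -0.70  2.43  1.89  1.35 -1.11
     0.72  0.54 -0.71  2.22  1.85  1.40 -0.99
    None
stir -75 -1
    -0.79  0.67  1.10  2.42  1.79  0.55  1.76
    -0.79  0.61  0.92  2.32  1.50  0.71  2.00
    None
    -0.66  0.74  1.09  2.29  1.86  0.47  1.74
    None
stir -60 1
    None
     0.18  0.37 -0.24  2.41  1.92  1.15 -1.17
    None
     0.77  0.45 -0.62  2.35  2.16  1.17 -1.05
    None
stir -60 -1
    None
    -0.30  0.38  0.33  2.44  1.95  0.96  1.86
    None
    -0.33  0.48  0.72  2.41  2.34  0.75  1.61
    None
```

```bash
cat > go4.py <<'E'
from h import *
from plant import robot
def rep(n):
    s=robot.sense();print(n,round(float(s["t"]),2),s["tcp_pos"].round(3),"F",np.round(s["wrist_force"],1),"op",round(float(s["opening"]),3),"q",s["joint_pos"].round(2))
p=robot.sense()["tcp_pos"]
robot.move_straight(p+[0,-.09,.035],vel=.15);rep("out")
d=az(-90);o=np.array([.445,-.05,.0135]);P=o+.043*d
pre=pose(P+[0,0,.08],d,[0,0,-1],-.26,-1,.005);lay=pose(P+[0,0,.001],d,[0,0,-1],-.26,-1,.005)
robot.goto(*pre);rep("pre")
print(robot.move_straight(pre[0]-[0,0,.06],vel=.12))
print("contact",robot.move_straight(lay[0],vel=.03,contact_N=3));rep("lay")
robot.grip(.5);rep("open")
s=robot.sense()
z=Rn.from_euler("xyz",s["tcp_rot"]).as_matrix()[:,2]
robot.move_straight(s["tcp_pos"]-.10*z,vel=.15);rep("back")
for n in("wrist","top","side"):
    f=robot.grab_frame(n);np.savez(f"pics/{n}4.npz",**f);cv2.imwrite(f"pics/{n}4.png",f["image"][:,:,::-1])
a=np.hstack([cv2.imread("pics/wrist4.png"),cv2.imread("pics/side4.png")[100:300,220:380].repeat(2,0).repeat(2,1)])
cv2.imwrite("pics/m4.png",cv2.resize(a,(800,333)))
E
python3 go4.py
```

```text
out 9.43 [0.366 0.091 0.289] F [ 0.3  1.7 -1.2] op 0.077 q [ 0.64  0.34 -0.43  2.11 -0.82  1.47 -1.79]
pre 11.07 [ 0.445 -0.094  0.098] F [-0.2 -0.1 -0.3] op 0.072 q [ 0.93  0.48 -0.81  2.1   0.12  0.74  0.08]
False
contact True
lay 12.28 [ 0.445 -0.095  0.021] F [ 0.4 -1.9  2.8] op 0.071 q [ 0.83  0.61 -0.7   2.15  0.23  0.58  0.02]
open 12.72 [ 0.444 -0.095  0.021] F [ 0.4 -0.2  0.7] op 0.501 q [ 0.83  0.61 -0.7   2.15  0.23  0.58  0.02]
back 13.54 [ 0.444 -0.12   0.117] F [-0.2  0.7 -0.8] op 0.503 q [ 0.99  0.47 -0.82  2.07  0.11  0.8   0.13]
```

View pics/m4.png

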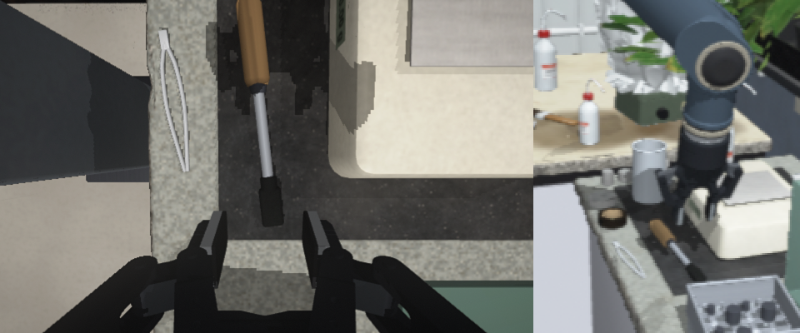

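The picture shows the rod flat on the mat, handle at top (250,40) and blade end at (271,222). The gripper is clear and the beaker is standing. I'll measure it in two views.

```bash
python3 - <<'E'
from h import *
for n,box in(("wrist",(180,0,400,285)),("top",(290,215,380,265))):
    f=dict(np.load(f"pics/{n}4.npz"));P=cloud(f,*box);I=f["image"][box[1]:box[3],box[0]:box[2]]
    H=cv2.cvtColor(I,cv2.COLOR_RGB2HSV)
    br=(H[...,0]>5)&(H[...,0]<20)&(H[...,1]>100)&(H[...,2]>50)&(P[...,2]<.06)
    q=P[br];print(n,"handle",len(q))
    if len(q)>5:
        print(" mean",q.mean(0).round(4),"minmax",q.min(0).round(3),q.max(0).round(3));dd=np.linalg.svd(q-q.mean(0))[2][0];print(" dir",dd.round(3)," top z med",np.median(q[:,2]))
    o=(P[...,2]>.010)&(P[...,2]<.05)&(P[...,0]>.41)&(P[...,0]<.488)&(P[...,1]<.1)&(P[...,1]>-.2)
    q=P[o];print(" all",len(q))
    if len(q)>10:
        b=[(round(y,3),*q[abs(q[:,1]-y)<.01].mean(0).round(4)) for y in np.arange(-.16,.08,.02) if (abs(q[:,1]-y)<.01).sum()>3];print(*b,sep="\n  ")
        print(" yrange",q[:,1].min(),q[:,1].max())
E
```

```text
wrist handle 3074
 mean [0.4345 0.0153 0.0251] minmax [ 0.42  -0.019  0.013] [0.448 0.049 0.029]
 dir [ 0.116 -0.992 -0.046]  top z med 0.025417773249778442
 all 6175
(np.float64(-0.14), np.float64(0.4512), np.float64(-0.1368), np.float64(0.0146))
  (np.float64(-0.12), np.float64(0.4497), np.float64(-0.12), np.float64(0.0155))
  (np.float64(-0.1), np.float64(0.4478), np.float64(-0.1012), np.float64(0.0164))
  (np.float64(-0.08), np.float64(0.4452), np.float64(-0.0802), np.float64(0.0162))
  (np.float64(-0.06), np.float64(0.4429), np.float64(-0.0601), np.float64(0.017))
  (np.float64(-0.04), np.float64(0.4407), np.float64(-0.04), np.float64(0.0178))
  (np.float64(-0.02), np.float64(0.4381), np.float64(-0.0184), np.float64(0.0215))
  (np.float64(-0.0), np.float64(0.4362), np.float64(0.0), np.float64(0.0245))
  (np.float64(0.02), np.float64(0.434), np.float64(0.02), np.float64(0.0253))
  (np.float64(0.04), np.float64(0.4318), np.float64(0.0393), np.float64(0.026))
 yrange -0.1453209954202369 0.0500073341951319
top handle 154
 mean [0.4328 0.02   0.0236] minmax [ 0.421 -0.016  0.001] [0.
[... 334 characters left out ...]
p.float64(-0.08), np.float64(0.4437), np.float64(-0.0803), np.float64(0.0171))
  (np.float64(-0.06), np.float64(0.4433), np.float64(-0.0612), np.float64(0.0171))
  (np.float64(-0.04), np.float64(0.4392), np.float64(-0.0414), np.float64(0.0167))
  (np.float64(-0.02), np.float64(0.4358), np.float64(-0.0192), np.float64(0.0211))
  (np.float64(-0.0), np.float64(0.4362), np.float64(-0.0013), np.float64(0.0234))
  (np.float64(0.02), np.float64(0.435), np.float64(0.0191), np.float64(0.0246))
  (np.float64(0.04), np.float64(0.4329), np.float64(0.0387), np.float64(0.0246))
  (np.float64(0.06), np.float64(0.4383), np.float64(0.0549), np.float64(0.0183))
 yrange -0.14332723867522648 0.09661690745357025
```

```bash
cat > go5.py <<'E'
from h import *
from plant import robot
def rep(n):
    s=robot.sense();print(n,round(float(s["t"]),2),s["tcp_pos"].round(3),"F",np.round(s["wrist_force"],1),"op",round(float(s["opening"]),3),"q",s["joint_pos"].round(2))
d=np.array([.11,-.994,-.02]);d/=np.linalg.norm(d);P=np.array([.4333,.0257,.0155])
g=pose(P,d,[0,0,-1],.3,1,.004);z=Rn.from_euler("xyz",g[1]).as_matrix()[:,2]
robot.goto(g[0]-.07*z,g[1]);rep("pre")
print(robot.move_straight(g[0]-.012*z,vel=.12))
print("contact",robot.move_straight(g[0],vel=.03,contact_N=4));rep("at")
robot.grip(0.,110);rep("grip")
robot.move_straight(g[0]+[0,-.03,.13],vel=.2);rep("up")
f=robot.grab_frame("wrist");np.savez("pics/w5.npz",**f)
for a in (-90,):
    for dx,dy in((0,0),(.05,.05),(-.05,-.05),(.05,-.05),(-.05,.05)):
        q=robot.inverse_kinematics(*pose([.4504+dx,-.328+dy,.222],[0,0,-1],az(a),.3,1,.004));print(None if q is None else np.round(q,2))
E
python3 go5.py
```

```text
pre 15.32 [0.431 0.046 0.086] F [ 0.7  0.4 -0.4] op 0.507 q [ 0.52  0.65 -1.18  2.18  0.97  1.12  1.99]
False
contact False
at 16.51 [0.433 0.027 0.019] F [0.7 0.3 0.1] op 0.5 q [ 0.47  0.75 -1.06  2.22  1.13  1.05  1.89]
grip 16.83 [0.433 0.027 0.02 ] F [-1.2  0.2  4.6] op 0.229 q [ 0.47  0.75 -1.06  2.22  1.13  1.05  1.89]
up 17.65 [ 0.433 -0.004  0.149] F [-0.1 -0.2 -0.5] op 0.227 q [ 0.74  0.53 -1.28  2.15  0.86  1.15  2.23]
[-0.81  0.81  1.12  2.27  1.16  0.61 -0.94]
[-0.88  0.86  1.12  2.16  0.91  0.67 -0.75]
[ 1.03  0.78 -1.18  2.27  1.77  1.92 -1.03]
[-0.68  0.87  1.12  2.14  1.12  0.54 -0.86]
[-0.95  0.74  1.12  2.38  1.13  0.69 -0.99]
```

```bash
cat > go6.py <<'E'
from h import *
from plant import robot
fm=lambda q:"None" if q is None else " ".join("%5.2f"%v for v in q)
W=dict(np.load("pics/w5.npz"));cv2.imwrite("pics/w5.png",W["image"][:,:,::-1])
s=robot.sense();print(s["joint_pos"].round(2),fm(robot.inverse_kinematics([.45,-.2,.30],s["tcp_rot"])))
for P in([.45,-.2,.30],[.47,-.22,.30],[.43,-.15,.30],[.47,-.22,.33]):
  for f in(.25,.5,.75,1):
    for sx in(-1,1):
      u=np.array([0,-1,-1])/2**.5;R=Rn.from_rotvec(sx*np.pi*f*u)
      print(P,f,sx,fm(robot.inverse_kinematics(*pose(P,R.apply([0,-1,0]),R.apply([0,0,-1]),.3,1,.004))))
E
python3 go6.py
```

```text
[ 0.74  0.53 -1.28  2.15  0.86  1.15  2.23] None
[0.45, -0.2, 0.3] 0.25 -1 -0.76  0.42  1.12  1.84  0.14  1.30 -2.18
[0.45, -0.2, 0.3] 0.25 1  1.47 -0.09 -1.23  2.13  0.40  0.65  2.43
[0.45, -0.2, 0.3] 0.5 -1 -0.82  0.60  1.12  1.84  0.31  1.35 -1.58
[0.45, -0.2, 0.3] 0.5 1  1.43 -0.14 -1.35  2.31  1.19  0.56  0.86
[0.45, -0.2, 0.3] 0.75 -1 -0.96  0.66  1.12  1.99  0.58  1.21 -1.10
[0.45, -0.2, 0.3] 0.75 1 -1.25  0.20  1.12  2.40  1.36  0.97 -0.25
[0.45, -0.2, 0.3] 1 -1 -1.12  0.56  1.12  2.22  0.95  1.01 -0.72
[0.45, -0.2, 0.3] 1 1 -1.12  0.56  1.12  2.22  0.95  1.01 -0.72
[0.47, -0.22, 0.3] 0.25 -1 -0.70  0.47  1.12  1.79  0.10  1.29 -2.12
[0.47, -0.22, 0.3] 0.25 1  1.50  0.05 -1.33  2.09  0.61  0.71  2.27
[0.47, -0.22, 0.3] 0.5 -1 -0.76  0.64  1.11  1.79  0.29  1.34 -1.53
[0.47, -0.22, 0.3] 0.5 1  1.40  0.03 -1.38  2.27  1.34  0.72  0.78
[0.47, -0.22, 0.3] 0.75 -1 -0.90  0.69  1.11  1.95  0.57  1.18 -1.06
[0.47, -0.22, 0.3] 0.75 1  0.86  0.40 -1.25  2.28  1.55  1.55 -0.27
[0.47, -0.22, 0.3] 1 -1 -1.06  0.60  1.12  2.18  0.96  0.97 -0.70
[0.47, -0.22, 0.3] 1 1 -1.06  0.60  1.12  2.
[... 408 characters left out ...]
.42  1.25  1.09 -0.26
[0.43, -0.15, 0.3] 1 -1 -1.25  0.55  1.12  2.23  0.88  1.10 -0.73
[0.43, -0.15, 0.3] 1 1 -1.25  0.55  1.12  2.23  0.88  1.10 -0.73
[0.47, -0.22, 0.33] 0.25 -1 -0.71  0.43  1.12  1.75  0.13  1.35 -2.12
[0.47, -0.22, 0.33] 0.25 1  1.40 -0.04 -1.17  2.04  0.43  0.72  2.45
[0.47, -0.22, 0.33] 0.5 -1 -0.76  0.60  1.11  1.76  0.32  1.39 -1.53
[0.47, -0.22, 0.33] 0.5 1  1.44 -0.13 -1.31  2.23  1.10  0.56  1.02
[0.47, -0.22, 0.33] 0.75 -1 -0.91  0.63  1.12  1.92  0.61  1.24 -1.05
[0.47, -0.22, 0.33] 0.75 1  0.96  0.38 -1.36  2.25  1.53  1.55 -0.19
[0.47, -0.22, 0.33] 1 -1 -1.08  0.51  1.12  2.16  0.99  1.05 -0.67
[0.47, -0.22, 0.33] 1 1 -1.08  0.51  1.12  2.16  0.99  1.05 -0.67
```

View pics/w5.png

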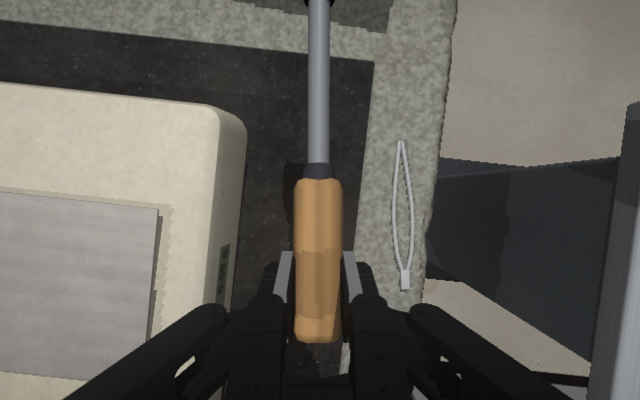

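The picture shows the wooden handle squarely between the pads and the rod straight ahead. Now I'll swing it blade down over the sieve and work out sieve coordinates.

```bash
cat >> h.py <<'E'
C0=np.array([.4504,-.328]);PSI=np.radians(-6.2);RS=np.array([[np.cos(PSI),-np.sin(PSI)],[np.sin(PSI),np.cos(PSI)]])
def w2s(p): return (np.asarray(p)[...,:2]-C0)@RS
def s2w(p): return C0+RS@np.asarray(p)
LT=.172
def tip(xy_s,zt,a=-96): # tool pose with blade tip at sieve xy, world z zt, rod vertical
    return pose([*s2w(xy_s),zt+LT],[0,0,-1],az(a),.3,1,.004)
E
cat > go7.py <<'E'
from h import *
from plant import robot
def rep(n):
    s=robot.sense();print(n,round(float(s["t"]),2),s["tcp_pos"].round(3),"F",np.round(s["wrist_force"],1),"q",s["joint_pos"].round(2))
L=np.array([[0.4909,-0.3194],[0.4424,-0.3131],[0.4373,-0.3648]]);Sm=np.array([[0.4684,-0.2914],[0.4871,-0.3712],[0.4188,-0.2858],[0.4116,-0.3377]])
print("L",(w2s(L)*1e3).round(1).tolist(),"S",(w2s(Sm)*1e3).round(1).tolist())
u=np.array([0,-1,-1])/2**.5
for f in(.25,.5,.75):
    R=Rn.from_rotvec(np.pi*f*u);p=pose([.47,-.22,.30],R.apply([0,-1,0]),R.apply([0,0,-1]),.3,1,.004)
    q=robot.inverse_kinematics(*p)
    if q is None or abs(np.array(q)-robot.sense()["joint_pos"]).max()>2.2 or q[0]<0: print("bad",f,q);break
    robot.goto(*p);rep(f)
else:
    p=tip([0,0],.12);q=robot.inverse_kinematics(*p);print(q)
    if q is not None and q[0]>0: robot.goto(*p);rep("over")
    for xy in([0,0],[.05,.05],[.05,-.05],[-.05,.05],[-.05,-.05]):
        q=robot.inverse_kinematics(*tip(xy,.048));print(xy,None if q is None else np.round(q,2))
E
python3 go7.py
```

```text
L [[39.3, 12.9], [-9.6, 13.9], [-9.0, -38.0]] S [[13.9, 38.3], [41.2, -39.0], [-36.0, 38.5], [-37.5, -13.8]]
0.25 18.73 [ 0.468 -0.217  0.302] F [-0.1  0.  -1.6] q [ 1.5   0.05 -1.33  2.09  0.61  0.71  2.27]
0.5 20.07 [ 0.469 -0.217  0.302] F [ 0.4 -0.1 -1.9] q [ 1.04  0.   -1.03  2.28  1.31  0.7   0.78]
0.75 21.06 [ 0.469 -0.217  0.302] F [-0.6 -0.3 -1.2] q [ 0.79  0.35 -1.15  2.28  1.53  1.48 -0.27]
[ 0.73699234  0.54630581 -0.93128075  2.089002    1.48283908  1.79666619
 -0.9565537 ]
over 21.76 [ 0.451 -0.324  0.294] F [-0.   0.3 -1.4] q [ 0.74  0.55 -0.93  2.09  1.48  1.8  -0.95]
[0, 0] [ 0.68  0.68 -0.88  2.13  1.53  1.82 -1.11]
[0.05, 0.05] [ 0.57  0.75 -0.88  2.01  1.49  1.9  -1.09]
[0.05, -0.05] [ 0.73  0.72 -0.83  2.01  1.63  1.77 -0.99]
[-0.05, 0.05] [ 0.62  0.66 -0.93  2.23  1.39  1.87 -1.23]
[-0.05, -0.05] [ 0.8   0.62 -0.87  2.23  1.59  1.74 -1.12]
```

```bash
sed -i 's/C0=np.array(\[.4504,-.328\])/C0=np.array([.4518,-.328])/' h.py; python3 - <<'E'
from h import *
from plant import robot
e=np.array([.4504,-.328]);print(robot.sense()["t"])
for n in("side","top"):
    f=robot.grab_frame(n);np.savez(f"pics/{n}8.npz",**f)
    P=cloud(f,200,100,560,360).reshape(-1,3);I=f["image"][100:360,200:560].reshape(-1,3)
    m=(np.hypot(*(P[:,:2]-e).T)<.035)&(P[:,2]>.10)&(P[:,2]<.21);q=P[m];c=-f["R"].T@f["t"]
    print(n,len(q))
    for lo,hi,r in((.12,.15,.005),(.165,.185,.005),(.185,.205,.005)):
        s=q[(q[:,2]>lo)&(q[:,2]<hi)]
        if len(s)>3:
            v=s.mean(0)-c;v[2]=0;v/=np.linalg.norm(v);print(" ",lo,len(s),(s.mean(0)+r*v).round(4),"zmin",s[:,2].min().round(4))
    print("zmin",q[:,2].min() if len(q) else None)
S=dict(np.load("pics/side8.npz"));cv2.imwrite("pics/s8.png",cv2.resize(S["image"][150:350,240:440,::-1],(600,600),interpolation=cv2.INTER_CUBIC))
E
```

```text
21.7583
side 241
  0.12 103 [ 0.4514 -0.3288  0.1356] zmin 0.121
  0.165 38 [ 0.4511 -0.3281  0.1734] zmin 0.1653
  0.185 38 [ 0.4516 -0.3274  0.1954] zmin 0.1852
zmin 0.11992303918847705
top 5
zmin 0.12902577576792362
```

View pics/s8.png

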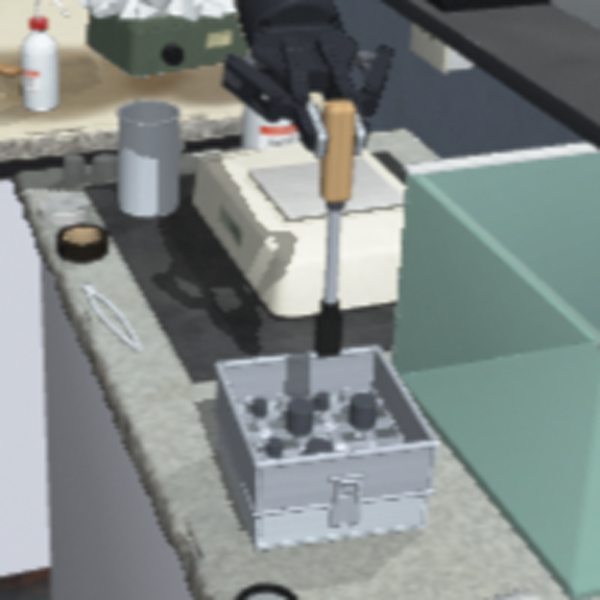

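The rod hangs vertically over the sieve, blade tip at z≈0.120 as commanded and within 1 mm. Stirring: two pushes per small cylinder, off its bar crossing and into a hole.

```bash
cat > stir.py <<'E'
from h import *
from plant import robot
def rep(n):
    s=robot.sense();print(n,round(float(s["t"]),2),"F",np.round(s["wrist_force"],1))
def mv(x,y,z,v,c=None):
    p=tip([x/1e3,y/1e3],z);return robot.move_straight(p[0],vel=v,attitude=p[1],contact_N=c)
def push(a,b,z,up=.080,name="",v=.07):
    mv(*a,up,.2);mv(*a,z,.12);hit=mv(*b,z,v,15);rep(name+(" HIT" if hit else ""))
    s=robot.sense();mv(*b,up,.15) if not hit else robot.move_straight(s["tcp_pos"]+[0,0,up-z],vel=.15)
def snap(k,view=True):
    for n in("top","side"):
        f=robot.grab_frame(n);np.savez(f"pics/{n}{k}.npz",**f)
        box=(392,206,472,266) if n=="top" else (300,250,400,325)
        im=cv2.resize(f["image"][box[1]:box[3],box[0]:box[2],::-1],(400,300),interpolation=cv2.INTER_CUBIC)
        a=im if n=="top" else np.hstack([a,im])
    cv2.imwrite(f"pics/st{k}.png",a)
E
cat > go8.py <<'E'
from stir import *
mv(13,22,.085,.2);mv(13,22,.056,.12)
print("touch",mv(13,22,.042,.03,3));s=robot.sense();zt=s["tcp_pos"][2]-(tip([0,0],0)[0][2]);print("plate z by touch",zt)
z=zt+.0025;open("z.txt","w").write(str(z))
mv(13,22,z,.05)
push((13,22),(13,41),z,name="S1y");push((-9,51),(13,51),z,name="S1x")
push((39,-21),(39,-41),z,name="S2y");push((17,-51),(38,-51),z,name="S2x")
push((-17,-13),(-37,-13),z,name="S4x");push((-48,5),(-48,-16),z,name="S4y")
push((-39,21),(-39,41),z,name="S3y");push((-17,51),(-38,51),z,name="S3x")
mv(0,-20,.12,.2);p=tip([0,0],.12);robot.move_straight(p[0]+[0,.16,.03],vel=.3);rep("out")
snap(9)
E
python3 go8.py
```

```text
touch True
plate z by touch 0.045334227824075896
S1y 24.43 F [-0.  -0.3 -1.1]
S1x 25.95 F [-0.4  0.5 -0.7]
S2y 27.7 F [ 0.1  0.7 -0.1]
S2x 29.2 F [-2.2  0.1  0.6]
S4x 30.9 F [ 0.3  0.8 -0.7]
S4y 32.39 F [-0.5  0.1 -1.1]
S3y 33.95 F [ 0.4  0.1 -1.1]
S3x 35.45 F [-0.1 -0.6  0.4]
out 37.17 F [ 0.3 -0.3 -1.1]
```

View pics/st9.png

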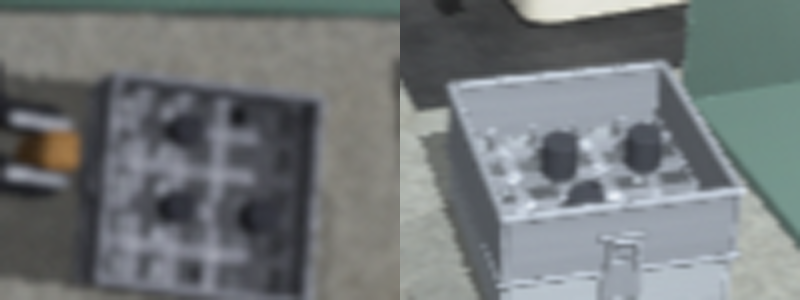

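Both views show three large cylinders left standing on the plate and no small ones standing. There is a dark spot at (238,115) in the top crop, which I'll check against the depth data.

```bash
python3 - <<'E'
from h import *
for n,box in(("top",(392,206,472,266)),("side",(300,250,400,325))):
  for k in(0,9):
    f=dict(np.load(f"pics/{n}{k}.npz"));P=cloud(f,*box);s=w2s(P[...,:2])*1e3
    m=(P[...,2]>.0525)&(P[...,2]<.075)&(abs(s)<57).all(-1)
    nn,l,st,_=cv2.connectedComponentsWithStats(m.astype(np.uint8),connectivity=8)
    print(n,k,[(st[i,4],s[l==i].mean(0).round(0).tolist(),round(float(P[l==i][:,2].max())*1e3)) for i in range(1,nn)])
f=dict(np.load("pics/top9.npz"));P=cloud(f,392,206,472,266);I=f["image"][206:266,392:472]
for v in range(20,28): print([(I[v,u].sum(),*(w2s(P[v,u])*1e3).round(0),round(P[v,u,2]*1e3)) for u in(45,47,49)])
E
```

```text
top 0 [(np.int32(39), [32.0, 16.0], 74), (np.int32(11), [35.0, -35.0], 62), (np.int32(12), [8.0, 40.0], 62), (np.int32(37), [-18.0, 18.0], 74), (np.int32(1), [-21.0, 50.0], 53), (np.int32(46), [-18.0, -34.0], 72), (np.int32(11), [-43.0, 41.0], 62), (np.int32(13), [-45.0, -10.0], 65)]
top 9 [(np.int32(39), [32.0, 17.0], 74), (np.int32(1), [35.0, -7.0], 53), (np.int32(1), [29.0, -37.0], 54), (np.int32(36), [-18.0, 18.0], 74), (np.int32(47), [-18.0, -34.0], 74), (np.int32(1), [-37.0, -3.0], 54), (np.int32(2), [-51.0, 17.0], 53)]
side 0 [(np.int32(17), [10.0, 36.0], 59), (np.int32(80), [34.0, 9.0], 70), (np.int32(19), [-40.0, 37.0], 59), (np.int32(82), [-16.0, 10.0], 69), (np.int32(19), [-41.0, -16.0], 58), (np.int32(44), [-15.0, -39.0], 70), (np.int32(1), [38.0, -36.0], 59)]
side 9 [(np.int32(83), [34.0, 9.0], 69), (np.int32(85), [-16.0, 10.0], 69), (np.int32(45), [-16.0, -39.0], 70)]
[(np.uint64(313), np.float64(56.0), np.float64(-14.0), 48), (np.uint64(200), np.float64(57.0), np.float64(-20.0), 49), (np.uint64(169), np.float64(58.0), np.float64(-27.0), 46)]
[(np.uint64(310), np.float6
[... 511 characters left out ...]
t64(288), np.float64(46.0), np.float64(-23.0), 21), (np.uint64(129), np.float64(47.0), np.float64(-30.0), 19), (np.uint64(192), np.float64(50.0), np.float64(-42.0), 5)]
[(np.uint64(335), np.float64(45.0), np.float64(-28.0), 7), (np.uint64(233), np.float64(45.0), np.float64(-32.0), 16), (np.uint64(257), np.float64(47.0), np.float64(-42.0), 6)]
[(np.uint64(391), np.float64(36.0), np.float64(-14.0), 51), (np.uint64(328), np.float64(37.0), np.float64(-22.0), 48), (np.uint64(335), np.float64(39.0), np.float64(-31.0), 41)]
[(np.uint64(402), np.float64(34.0), np.float64(-18.0), 41), (np.uint64(365), np.float64(35.0), np.float64(-23.0), 44), (np.uint64(374), np.float64(36.0), np.float64(-30.0), 42)]
```

The dark spot is at z≈0.018, so it is a small cylinder in the pan. Nothing of small size is left on the plate in either view. I'll lay the rod down now, then check from above with the wrist camera.

```bash
cat > go9.py <<'E'
from h import *
from plant import robot
def rep(n):
    s=robot.sense();print(n,round(float(s["t"]),2),s["tcp_pos"].round(3),"F",np.round(s["wrist_force"],1),"q",s["joint_pos"].round(2))
d=np.array([0,1,-.02]);d/=np.linalg.norm(d);P=np.array([.445,-.03,.0155])-.072*np.array([0,1,0])
up=pose(P+[0,0,.16],d,[0,0,-1],.3,1,.004);q=robot.inverse_kinematics(*up);print(np.round(q,2))
g=pose(P,d,[0,0,-1],.3,1,.004);print(np.round(robot.inverse_kinematics(*g),2))
robot.goto(*up);rep("up")
robot.move_straight(g[0]+[0,0,.02],vel=.2)
print("contact",robot.move_straight(g[0]-[0,0,.001],vel=.03,contact_N=3));rep("lay")
robot.grip(.55);s=robot.sense();z=Rn.from_euler("xyz",s["tcp_rot"]).as_matrix()[:,2]
robot.move_straight(s["tcp_pos"]-.10*z,vel=.2);rep("back")
robot.goto([.475,-.335,.24],[np.pi,0,0])
f=robot.grab_frame("wrist");np.savez("pics/w10.npz",**f);rep("look")
t=robot.grab_frame("side")
a=np.hstack([f["image"][100:300,200:420],t["image"][100:300,220:400]])[:,:,::-1]
cv2.imwrite("pics/m10.png",cv2.resize(a,(800,400),interpolation=cv2.INTER_CUBIC))
E
python3 go9.py
```

```text
[ 1.21  0.49 -1.15  2.02  0.19  0.95 -0.01]
[ 1.16  0.89 -1.17  2.12  0.76  0.79 -0.45]
up 38.26 [ 0.444 -0.103  0.179] F [ 0.2  0.5 -0.1] q [ 1.21  0.49 -1.15  2.02  0.2   0.95 -0.01]
contact True
lay 39.75 [ 0.445 -0.103  0.019] F [-1.4 -1.2  6.7] q [ 1.    0.71 -0.89  2.13  0.43  0.64 -0.14]
back 40.78 [ 0.444 -0.131  0.114] F [ 0.2  0.3 -0.1] q [ 1.17  0.59 -1.05  2.05  0.3   0.85 -0.02]
look 41.98 [ 0.475 -0.334  0.238] F [-0.8  0.5  0. ] q [ 1.04  0.39 -0.65  1.74  0.26  1.1  -1.27]
```

View pics/m10.png

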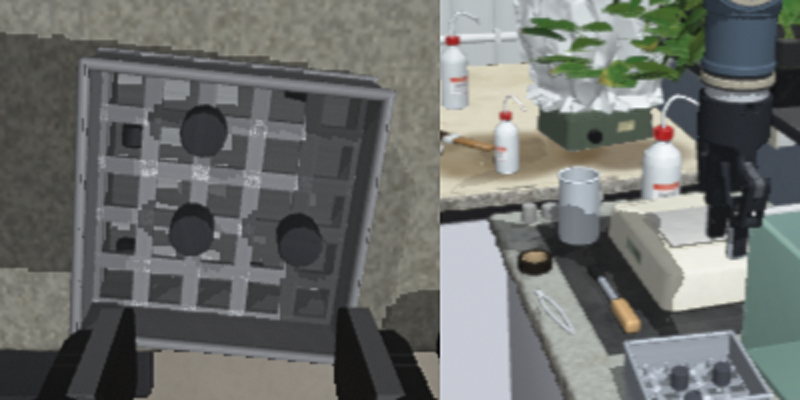

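The picture shows only three large cylinders on the plate, at (204,130), (192,229) and (298,240). Three dark small ones show below the holes at (130,135), (125,243) and (298,95); the fourth isn't in view, but nothing small is on the plate. The rod lies flat on the mat, and the beaker and bottle are standing.

```bash
python3 -c "
from plant import robot
print(robot.close_job())"
```

```text
the job is handed in; nothing more can be done
None
```

I handed the job in at about 42 s: the plate holds only the three large cylinders, the rod lies flat on the mat clear of the sieve, and the beaker and wash bottle are standing; three small cylinders were seen in the pan, and the fourth was out of view there but gone from the plate.

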